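# Vent the storage canister through its lock-nut valve

## Robot

A 7-joint arm with a two-finger parallel gripper is mounted at the origin on a cart in front of the work surface, level with it; the furniture and walls round the work are solid. World frame = base frame: x ahead of the robot, y to its left, z up, the work surface at z = 0. Lengths are in m, angles in rad, forces in N, time in s.
With the tool pointing down it reaches from about 0.425 to 0.95 m from the base axis. Payload 4.7 kg.
Tool frame: the origin (TCP) lies at the centre of the arm's flange, where the gripper is bolted on; the fingertips stand 173 mm ahead of it and the grasp point (between the pads) lies 155 mm ahead of it; z points along the fingers, y is the line along which they close (so a half turn about z gives the same grasp; the last joint's range is limited). The gripper opens to 85 mm and grips with 20 to 120 N. Pads are 22 mm wide; open, the fingers measure 114 mm over their backs; the gripper's body (76 mm by 85 mm) begins 54 mm behind the grasp point. The pads swing forward as they close: fully open they stand 13 mm farther back than shut.
Start: joints at [-1.203, 0.469, -0.049, 1.532, 0.024, 1.141, -0.082], TCP at [0.261, 0.623, 0.405] pointing down, gripper open.
Joint ranges: [-2.59, 2.59], [-0.33, 1.99], [-1.39, 1.29], [0.1, 2.45], [-1.04, 4.18], [0.21, 1.99], [-2.66, 2.66]. Speed limits (rad/s): [2.57, 2.57, 3.14, 3.14, 3.14, 3.14, 3.14].

## Interface

Orientations are given as a unit quaternion [x, y, z, w].
In Python, from cell import sensors, imaging, hand_in, finder gives the robot as it stands. The module is installed in compiled form; this text tells all that it offers.
- The arm moves only by the tool jog_arm, never from a script. Its argument "steps" is a list of rows, each a list of 5 numbers: the shift along the tool's x, y, z in units of 25 mm (1.0 is 25 mm), then the turn about the tool's z in degrees, then the opening, from 0 (shut) to 1 (fully open). A call has 1 to 12 rows; each row shifts and turns the commanded pose from where the row before left it, along the tool's axes as they then stand; what a row does not reach is not made up. A row lasts 1/8 s, in which the tool goes at most 62.5 mm and 10.7 degrees, less where a joint would pass 70% of its speed; a pose out of reach is approached as far as the arm can. A call is refused whole if a number of a shift passes 1 or a number of a turn 10.7, either way. A call with a gripper value outside its range is refused whole. The fingers move at their own pace and stop on an object; "newtons" is the grip in N (left out, the last holds). Time passes only in rows, so rows that do not move let the fingers close. It gives the time, the measured TCP pose, the force, the opening and the grip force at its end, in the units of the state.
- sensors.state(): the state, without advancing time (a new reading comes with each control period).
- imaging.capture(name): name is "side" or "top"; returns a dict with "image" (420x560x3 uint8, red, green, blue), "K" (3x3 intrinsics, pixels), "pose" (4x4, takes a point from camera to world coordinates). Camera axes: x right, y down, z forward; pixel columns grow to the right and rows downward; lengths in m; the calibration is good to about 2 mm. A picture is of the moment at which its call begins. There is no depth.
- hand_in(): hands the job in; it is judged then, once.
Trained networks look in a picture, given as the dict that the camera call returned (one of the last four; its "shot" number tells which), for a name from the list of things; names that differ only in an ending like _2 or _b are one class to them, and where a whole thing is asked for, a point or a joint stands for the part that bears it (a point fixed in the world has none). Each returns a list of dicts, best first, with "score" (0 to 1); they miss things now and then, are a little off and sometimes report something else, mostly with a low value. They report only what shows in the picture. A call takes as long as a camera call.
- finder.spot_in(picture, name): "position" ([x, y, z] in m, in the coordinates of the camera as it stood for that picture, good to about 4 mm: the middle of the surface that is visible of it).
- finder.place_of(picture, name): "position" ([x, y, z] in m, in the coordinates of the camera as it stood for that picture, good to about 4 mm: a listed point, or the origin of a listed thing).
The state is a dict: "t": time; "qpos": joint angles; "dq": joint speeds; "effort": joint torques, N m; "ee_pos": TCP position; "eef_rot": TCP orientation; "force": force on the tool from outside, world axes, zero at the start; "wrist_torque": the same for the moment, N m; "gripper_width": finger opening in m; "grip_force": force on a finger pad.
Only numpy, scipy, OpenCV 4.12 (cv2) and the standard library are available. Lean on these libraries where they do the work, as an engineer would, in place of code of your own. Each camera call takes 0.05 s, during which the arm holds its last target. There are 200 camera calls.

## Task

Let the air into the sealed storage canister with the green lid: hold the tiny knurled brass lock nut of the lid valve gently, unscrew it (counter-clockwise seen from above) all the way up to its stop, then press the freed red-tipped pin fully home, gently, keep it down for a good second and a half and let it spring back up. Leave the nut unscrewed, do not push hard on the valve, and leave everything else where it stands.

Things in the scene. Friction and masses are not known exactly. Their poses are not given: they have to be found in the camera images.
- canister: round food canister, 128 mm diameter, 120 mm high, with a flat green lid; fixed to the worktop; origin at the centre of its underside, z up
- valve: metal valve standing upright in the lid, up to 20 mm off the lid's centre, fixed. Origin on its axis at the lid's top face, z up along the axis. From the origin up: black rubber seal 38 mm diameter to 3 mm, steel hexagon 23 mm across to 11 mm, brass stem 10 mm diameter to 26 mm; on the stem's end sits the lock nut, and the pin comes out through the nut. Lean on stem or hexagon with less than 20 N
- nut_mid (a point): middle of the knurled brass lock nut: a cylinder 14 mm diameter, 10 mm high, on the valve's axis (it turns about z). Screwed down, it stands on the stem, this point 31 mm above the valve's origin. The thread is coarse: the nut rises 1.5 mm for every radian it is unscrewed, so a hand that turns it should rise with it, or it drags the pin
- nut (a joint): turn of the lock nut, rad: 0 screwed down tight, grows as it is turned counter-clockwise seen from above, hard stop at 4.0 (6 mm up). It starts between 0 and 0.7, stays where it is left (friction about 0.04 N m). Pinch it with 25 to 60 N; over 160 N in all harms it. While it is down it bears on the stem and the pin cannot be pressed farther than the nut has risen
- pin (a joint): how far the pin is pressed down, m: 0 sprung out, hard stop at 0.0055 once the nut is up. Its spring takes 2 N to start and 5 N at the stop; more than 14 N bends it. The nut rides down and up with the pin
- stem_top (a point): fixed point on the valve's axis at the stem's upper end, 26 mm above the valve's origin, out of which the pin comes: a steel rod 5 mm thick with a red end. Its length varies: sprung out, the end stands 19 to 31 mm above this point (9 to 21 mm above the top of the nut screwed down, 3 to 15 mm fully unscrewed); it is not reported and must be felt for
- pepper_jar: spice jar 45x45x106 mm with a red cap and a dark label, loose bystander, origin at the centre of its underside
- cumin_jar: spice jar 44x44x105 mm with a black cap and a green label, loose bystander, origin at the centre of its underside
- salt_jar: clear glass jar 71x71x90 mm with a yellow lid and white contents, loose bystander, origin at the centre of its underside
- chilli_jar: glass jar 71x71x110 mm with a grey lid and a green label, loose bystander, origin at the centre of its underside
- starch_pot: white plastic tub 72x71x72 mm with a foil lid, loose bystander to the right, origin at the centre of its underside
- soup_spoon: metal soup spoon 191x40x16 mm lying along the front edge, loose bystander, origin at the centre of its underside

How it is judged:
On the way, in this order (a step that is already met when the one before it is completed fails the run):
1. the lock nut is unscrewed to within 0.5 rad of its upper stop, the pin still out (value of joint nut above 3.5 rad and value of joint pin below 0.0025 m), for 0.2 s.
2. the freed pin is pressed home by the fingers (at least 5 mm of its 5.5 mm) and kept there for 1 s (value of joint pin above 0.005 m and value of joint nut above 3.3 rad and contact force between the fingers and pin_tip above 1 N), for 1 s.
At the end, for the whole second after the job is handed in: the nut is still unscrewed (joint nut above 3.3 rad), the pin has sprung back out (joint pin below 0.8 mm), every bystander is within 20 mm of where it stood (value of joint nut above 3.3 rad and value of joint pin below 0.0008 m and distance of each of pepper_jar, cumin_jar, salt_jar, chilli_jar, starch_pot, soup_spoon from where it was at the start of the episode below 0.02 m); the robot touches nothing.
It fails at once if the pin is pushed with more than 14 N (contact force between pin_tip and anything else above 14 N).
It fails at once if the nut is squeezed or pushed with more than 160 N in all (contact force between the fingers and nut above 160 N).
It fails at once if the robot leans on the valve's stem or hexagon with more than 20 N (contact force between any of the arm, the fingers and valve_c1 above 20 N or contact force between any of the arm, the fingers and valve_c2 above 20 N).
It fails at once if a bystander is knocked away by more than 40 mm (distance of any of pepper_jar, cumin_jar, salt_jar, chilli_jar, starch_pot, soup_spoon from where it was at the start of the episode above 0.04 m).
It also fails if it takes over 66 s, if anything falls off the work surface, if the arm or the gripper's body presses on something with over 40 N, if the wrist force passes 120 N, or if a joint passes its speed limit or range.

## Working session

There is one attempt and no reset: what is moved stays moved. The work goes in short steps, Python scripts to look and compute and a tool call to move; the robot and the scene stay as the last step left them, time stands still between calls to the robot, and variables do not carry over. Pictures are saved under pics/ and viewed, at most 10 in all, crops included, and the job is handed in when it is done.

Besides the shell and the picture viewer there is one more tool, called after "Call:" as a command line: name --pt "numbers of a row" for each row, then --argument value for the rest. jog_arm: Moves the arm, as the interface text tells. Its arguments: {"type":"object","properties":{"steps":{"type":"array"},"newtons":{"type":"number"}},"required":["steps"]}

```bash
mkdir -p pics
cat > h.py <<'E'
from cell import sensors, imaging, hand_in, finder
import numpy as np, cv2
def w(c,p): return (c['pose']@np.r_[p,1])[:3]
def proj(c,P):
    q=np.linalg.inv(c['pose'])@np.r_[P,1]; u=c['K']@q[:3]; return u[:2]/u[2]
E
python3 - <<'E'
from h import *
s=sensors.state(); print({k:np.round(v,3) for k,v in s.items()})
ims=[]
for n in("side","top"):
    c=imaging.capture(n); ims.append(c['image'])
    print(n,np.round(c['pose'],3).tolist(),c['K'][0,0])
    for t in("canister","valve","nut_mid","stem_top","pepper_jar","cumin_jar","salt_jar","chilli_jar","starch_pot","soup_spoon"):
        for r in finder.place_of(c,t)[:2]: print(t,round(r['score'],2),np.round(w(c,r['position']),4),np.round(proj(c,w(c,r['position']))))
    cv2.imwrite(f'pics/{n}0.png',c['image'][:,:,::-1])
E
```

```text
{'t': np.float64(0.0), 'qpos': array([-1.203,  0.469, -0.049,  1.534,  0.024,  1.141, -0.082]), 'dq': array([ 0.   ,  0.001, -0.002, -0.   ,  0.001,  0.   ,  0.   ]), 'effort': array([ 0.0000e+00, -5.1030e+01, -4.6000e-02, -2.3772e+01,  1.1000e-02,
        8.0000e-03,  0.0000e+00]), 'ee_pos': array([0.261, 0.622, 0.404]), 'eef_rot': array([ 0.197,  0.98 , -0.001, -0.   ]), 'force': array([-0.249, -1.023, -0.521]), 'wrist_torque': array([-0.   , -0.005, -0.047]), 'grip_force': np.float64(0.0), 'gripper_width': np.float64(0.086)}
side [[-0.919, 0.305, -0.248, 0.794], [0.393, 0.722, -0.569, 0.456], [0.005, -0.62, -0.784, 0.885], [0.0, 0.0, 0.0, 1.0]] 417.00372638675043
valve 0.53 [ 0.5809 -0.0549  0.1181] [278. 229.]
nut_mid 0.58 [ 0.5854 -0.0511  0.1473] [277. 224.]
stem_top 0.64 [ 0.5847 -0.0552  0.1484] [276. 222.]
cumin_jar 0.88 [ 7.310e-01 -2.406e-01  2.000e-04] [199. 221.]
cumin_jar 0.38 [ 0.5811 -0.0487  0.1194] [279. 231.]
salt_jar 0.7 [ 0.7495 -0.0437  0.0054] [214. 284.]
chilli_jar 0.77 [ 7.463e-01  4.600e-02 -6.000e-04] [228. 317.]
starch_pot 0.6 [ 0.507  -0.2731  0.0018] [27
[... 153 characters left out ...]
[-1.0, 0.016, -0.011, -0.11], [0.009, -0.106, -0.994, 0.955], [0.0, 0.0, 0.0, 1.0]] 442.580823322916
canister 0.75 [ 0.5844 -0.0557 -0.001 ] [249. 198.]
valve 0.84 [ 0.5874 -0.0504  0.1208] [242. 188.]
nut_mid 0.45 [ 0.5859 -0.0523  0.1503] [242. 186.]
nut_mid 0.38 [ 5.863e-01 -5.600e-02  3.000e-04] [249. 197.]
stem_top 0.84 [ 0.5865 -0.0515  0.1484] [242. 186.]
pepper_jar 0.96 [ 7.303e-01 -1.411e-01 -3.000e-04] [286. 131.]
cumin_jar 0.75 [ 7.332e-01 -2.432e-01  2.000e-04] [333. 129.]
salt_jar 0.63 [ 0.7528 -0.048   0.0013] [244. 122.]
chilli_jar 0.75 [0.7513 0.0474 0.0012] [201. 123.]
starch_pot 0.97 [ 0.509  -0.2727  0.0024] [349. 230.]
soup_spoon 0.89 [ 0.3756 -0.0684 -0.0017] [256. 295.]
```

Run:
```python
import cv2
a=cv2.imread('pics/side0.png');b=cv2.imread('pics/top0.png')
a=cv2.resize(a[170:280,220:340],(400,367),interpolation=cv2.INTER_CUBIC)
b=cv2.resize(b[135:245,190:310],(400,367),interpolation=cv2.INTER_CUBIC)
cv2.imwrite('pics/z0.png',cv2.hconcat([a,b]))
```

```text
(no output)
```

View pics/top0.png

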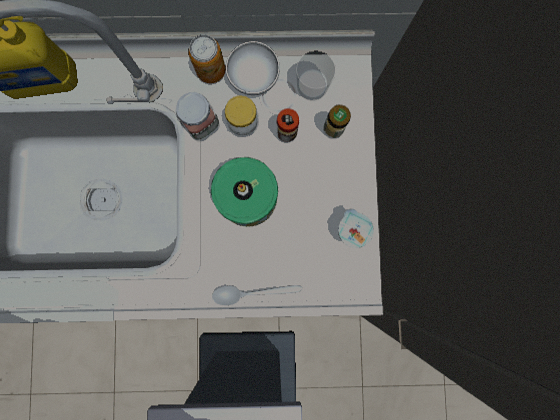

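View pics/z0.png

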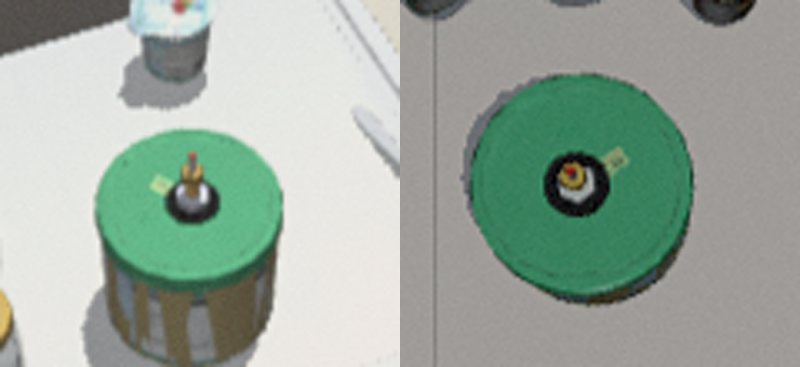

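The zoom shows the green lid with the valve near its centre. In the side picture the nut is at about (277.6, 222) and the pin tip at (278, 216). In the top picture the seal is centred at (243, 190.5) and the red tip is at (241.3, 187).

Run:
```python
from h import *
P={}
for n in("side","top"):
    c=imaging.capture(n); T=np.linalg.inv(c['pose'])[:3]; P[n]=c['K']@T
    im=c['image'].astype(int); hsv=cv2.cvtColor(c['image'],cv2.COLOR_RGB2HSV)
    ctr={"side":(278,222),"top":(242,188)}[n]
    x0,y0=ctr[0]-14,ctr[1]-14; sub=hsv[y0:y0+28,x0:x0+28].astype(int)
    dark=(sub[...,2]<45)
    red=((sub[...,0]<6)|(sub[...,0]>174))&(sub[...,1]>130)&(sub[...,2]>80)
    br=(sub[...,0]>9)&(sub[...,0]<28)&(sub[...,1]>110)
    for m,k in((dark,'dark'),(red,'red'),(br,'brass')):
        ys,xs=np.nonzero(m)
        if len(xs): print(n,k,len(xs),xs.mean()+x0,ys.mean()+y0,xs.min()+x0,xs.max()+x0,ys.min()+y0,ys.max()+y0)
    for t in("nut_mid","valve","stem_top","canister"):
        for r in finder.place_of(c,t)[:1]: print(t,round(r['score'],2),np.round(w(c,r['position']),4))
def tri(a,b): 
    X=cv2.triangulatePoints(P['side'],P['top'],np.array(a,float),np.array(b,float)); return (X[:3]/X[3]).ravel()
print('seal',tri((277.6,230.3),(243.1,190.5)),'tip',tri((277.9,216.5),(241.3,186.9)))
for z in(.12,.151):
  for n in P:
    for u in {"side":[(277.6,230.3),(277.6,222)],"top":[(243.1,190.5),(241.5,188)]}[n]:
        M=P[n]; A=M[:2,:2]-np.outer(u,M[2,:2]); b=-(M[:2,2]-np.array(u)*M[2,2])*z-(M[:2,3]-np.array(u)*M[2,3]); print(z,n,u,np.linalg.solve(A,b))
```

```text
side dark 37 277.86486486486484 232.67567567567568 271 284 228 235
side brass 28 277.2857142857143 223.60714285714286 275 280 220 228
nut_mid 0.56 [ 0.5857 -0.0548  0.151 ]
valve 0.51 [ 0.5823 -0.0524  0.1194]
stem_top 0.72 [ 0.5854 -0.0527  0.1472]
canister 0.86 [ 0.5881 -0.0579  0.002 ]
top dark 162 242.80864197530863 190.4506172839506 234 252 181 199
top red 3 240.66666666666666 186.33333333333334 240 241 186 187
top brass 44 241.4090909090909 187.4318181818182 238 245 183 191
nut_mid 0.73 [ 7.509e-01 -4.590e-02 -3.000e-04]
valve 0.88 [ 0.5871 -0.0507  0.1214]
stem_top 0.76 [ 0.5853 -0.0506  0.1473]
canister 0.76 [ 0.5862 -0.0558 -0.0034]
seal [ 0.58233094 -0.05233044  0.11906428] tip [ 0.58142603 -0.05260941  0.16939818]
0.12 side (277.6, 230.3) [ 0.58271393 -0.05179301]
0.12 side (277.6, 222) [ 0.57364275 -0.07336974]
0.12 top (243.1, 190.5) [ 0.58207688 -0.05232985]
0.12 top (241.5, 188) [ 0.58693746 -0.04932694]
0.151 side (277.6, 230.3) [ 0.59127813 -0.03122187]
0.151 side (277.6, 222) [ 0.58257442 -0.05192452]
0.151 top (243.1, 190.5) [ 0.5774958  -0.05446544]
0.151 top (241.5, 188) [ 0.58217598 -0.05157399]
```

```bash
cat >> h.py <<'E'
from scipy.spatial.transform import Rotation as R
def to(P):
    s=sensors.state(); A=R.from_quat(s['eef_rot'])
    print('t',round(s['t'],2),'ee',np.round(s['ee_pos'],4),'q',np.round(s['qpos'],2),'F',np.round(s['force'],1),'T',np.round(s['wrist_torque'],3),'w',round(s['gripper_width'],4),'g',s['grip_force'])
    print('axes',np.round(A.as_matrix(),3).tolist()); print('units',np.round(A.inv().apply(np.array(P)-s['ee_pos'])/.025,3))
E
python3 -c "
from h import *
to([.5825,-.052,.404])"
```

```text
t 1.6 ee [0.2608 0.6226 0.4047] q [-1.2   0.47 -0.05  1.53  0.02  1.14 -0.08] F [ 0.7 -0.5 -0.6] T [ 0.003 -0.007  0.012] w 0.0855 g 0.0
axes [[-0.922, 0.386, -0.0], [0.386, 0.922, 0.0], [0.0, 0.0, -1.0]]
units [-22.295 -19.915   0.027]
```

Call:
jog_arm --pt "-0.95 -0.85 0 0 1" --pt "-0.95 -0.85 0 0 1" --pt "-0.95 -0.85 0 0 1" --pt "-0.95 -0.85 0 0 1" --pt "-0.95 -0.85 0 0 1" --pt "-0.95 -0.85 0 0 1" --pt "-0.95 -0.85 0 0 1" --pt "-0.95 -0.85 0 0 1" --pt "-0.95 -0.85 0 0 1" --pt "-0.95 -0.85 0 0 1" --pt "-0.95 -0.85 0 0 1" --pt "-0.95 -0.85 0 0 1"

```text
t: 3.1
ee_pos: [0.4255, 0.2763, 0.405]
eef_rot: [0.197, 0.98, 0.0, 0.0]
force: [0.1, 0.3, 0.5]
gripper_width: 0.0855
grip_force: 0.0
```

Call:
jog_arm --pt "-0.95 -0.85 0 0 1" --pt "-0.95 -0.85 0 0 1" --pt "-0.95 -0.85 0 0 1" --pt "-0.95 -0.85 0 0 1" --pt "-0.95 -0.85 0 0 1" --pt "-0.95 -0.85 0 0 1" --pt "-0.95 -0.85 0 0 1" --pt "-0.95 -0.85 0 0 1" --pt "-0.95 -0.85 0 0 1" --pt "-0.95 -0.85 0 0 1" --pt "-0.95 -0.85 0 0 1" --pt "0 0 0 10 1"

```text
t: 4.6
ee_pos: [0.5763, -0.0425, 0.4049]
eef_rot: [0.286, 0.958, -0.001, 0.001]
force: [-0.2, 1.0, -0.3]
gripper_width: 0.0854
grip_force: 0.0
```

```bash
python3 -c "
from h import *
to([.5825,-.052,.404])"
```

```text
t 4.6 ee [ 0.5763 -0.0425  0.4049] q [-0.26  0.31  0.33  1.79 -0.11  1.06  1.1 ] F [-0.2  1.  -0.3] T [ 0.043  0.019 -0.051] w 0.0854 g 0.0
axes [[-0.836, 0.549, 0.001], [0.549, 0.836, -0.001], [-0.001, -0.001, -1.0]]
units [-0.417 -0.181  0.036]
```

Call:
jog_arm --pt "-0.4 -0.18 0.5 0 1" --pt "0 0 0.8 10 1" --pt "0 0 0.8 10 1" --pt "0 0 0.4 10 1" --pt "0 0 0 10 1" --pt "0 0 0 10 1" --pt "0 0 0 10 1" --pt "0 0 0 10 1" --pt "0 0 0 0 1" --pt "0 0 0 0 1" --newtons 35

```text
t: 5.85
ee_pos: [0.5817, -0.0484, 0.3418]
eef_rot: [0.78, 0.626, -0.0, -0.0]
force: [-1.1, -0.3, 0.0]
gripper_width: 0.0853
grip_force: 0.0
```

```bash
python3 -c "
from h import *
to([.5825,-.052,.309])
ims=[]
for n,u,v in(('side',278,200),('top',242,188)):
    c=imaging.capture(n); cv2.imwrite('pics/'+n+'1.png',c['image'][:,:,::-1])
    ims.append(cv2.resize(c['image'][v-60:v+60,u-65:u+65,::-1],(400,370),interpolation=cv2.INTER_CUBIC))
cv2.imwrite('pics/z1.png',cv2.hconcat(ims))
"
```

```text
t 5.85 ee [ 0.5817 -0.0484  0.3418] q [-0.44  0.43  0.59  1.85 -0.29  0.95  0.06] F [-1.1 -0.3  0. ] T [-0.032  0.052  0.005] w 0.0853 g 0.0
axes [[0.216, 0.976, -0.001], [0.976, -0.216, 0.0], [-0.0, -0.0, -1.0]]
units [-0.136  0.062  1.31 ]
```

View pics/z1.png

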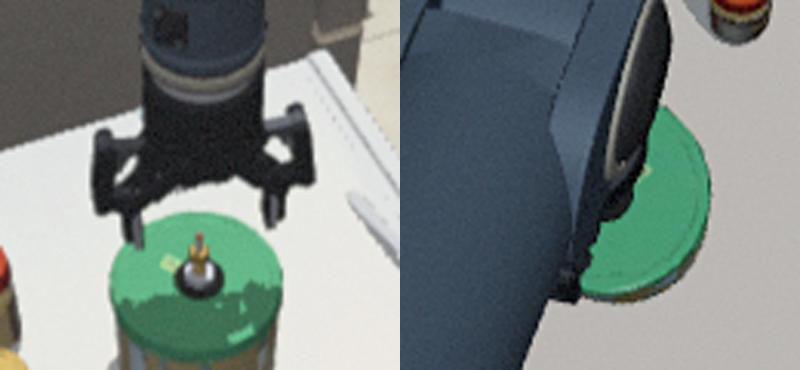

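The side picture shows the open fingers astride the valve: tips at crop x about 135 and 272, pin at 200. The top view is hidden by the arm. A positive turn lowers joint 7, so I'll wind further that way before gripping.

Call:
jog_arm --pt "0 0 0 10 1" --pt "0 0 0 10 1" --pt "0 0 0 10 1" --pt "0 0 0 10 1" --pt "0 0 0 10 1" --pt "0 0 0 10 1" --pt "0 0 0 10 1" --pt "0 0 0 10 1" --pt "0 0 0 10 1" --pt "0 0 0 10 1" --pt "0 0 0 10 1" --pt "0 0 0 10 1"

```text
t: 7.45
ee_pos: [0.5818, -0.0485, 0.3421]
eef_rot: [0.931, -0.366, -0.0, -0.0]
force: [-0.4, 0.4, -0.3]
gripper_width: 0.0852
grip_force: 0.0
```

Call:
jog_arm --pt "0 0 0 0 1" --pt "0 0 0 0 1"

```text
t: 7.7
ee_pos: [0.5818, -0.0485, 0.3421]
eef_rot: [0.932, -0.363, -0.0, -0.0]
force: [0.0, 0.6, 0.0]
gripper_width: 0.0853
grip_force: 0.0
```

```bash
python3 -c "
from h import *
to([.5825,-.052,.309])
"
```

```text
t 7.7 ee [ 0.5818 -0.0485  0.3421] q [-0.76  0.62  1.13  1.87 -0.64  1.08 -1.69] F [0.  0.6 0. ] T [-0.019 -0.041 -0.013] w 0.0853 g 0.0
axes [[0.737, -0.676, -0.0], [-0.676, -0.737, 0.0], [-0.0, -0.0, -1.0]]
units [0.117 0.084 1.324]
```

Call:
jog_arm --pt "0.12 0.08 0.4 0 1" --pt "0 0 0.4 0 0.7" --pt "0 0 0.4 0 0.5" --pt "0 0 0.12 0 0.4" --pt "0 0 0 0 0.3" --pt "0 0 0 0 0.3" --pt "0 0 0 0 0.3" --newtons 25

```text
t: 8.57
ee_pos: [0.5827, -0.052, 0.3095]
eef_rot: [0.931, -0.364, 0.0, -0.0]
force: [0.2, 0.2, -0.4]
gripper_width: 0.0256
grip_force: 0.0
```

```bash
python3 -c "
from h import *
to([.5825,-.052,.309])
c=imaging.capture('side'); cv2.imwrite('pics/z2.png',cv2.resize(c['image'][170:270,215:345,::-1],(780,600),interpolation=cv2.INTER_CUBIC))
"
```

```text
t 8.57 ee [ 0.5827 -0.052   0.3095] q [-0.73  0.66  1.09  1.89 -0.69  1.02 -1.66] F [ 0.2  0.2 -0.4] T [-0.021  0.008  0.006] w 0.0256 g 0.0
axes [[0.735, -0.679, 0.001], [-0.679, -0.735, 0.0], [0.0, -0.0, -1.0]]
units [-0.006  0.005  0.019]
```

View pics/z2.png

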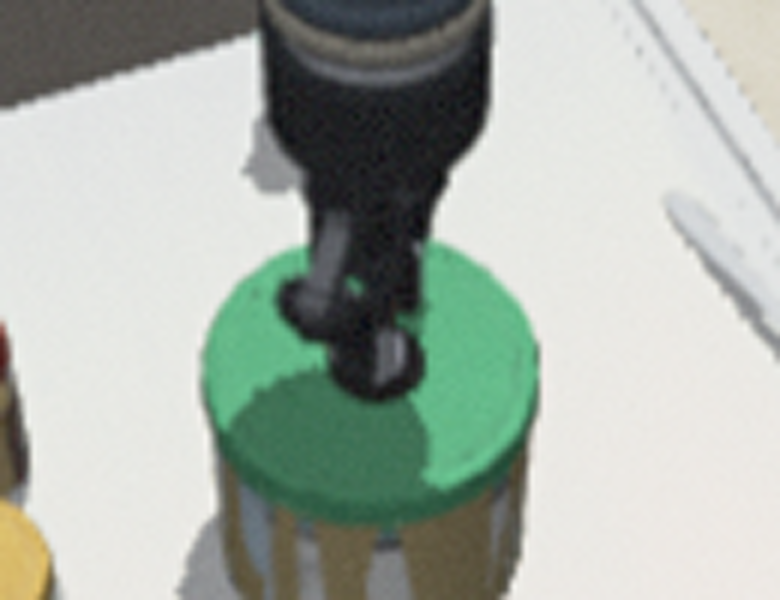

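The near finger (at about (375, 360) in the crop) hides the nut, so I'll close and judge the grasp by the opening width.

Call:
jog_arm --pt "0 0 0 0 0" --pt "0 0 0 0 0" --pt "0 0 0 0 0" --pt "0 0 0 0 0" --newtons 30

```text
t: 9.12
ee_pos: [0.5831, -0.0514, 0.3094]
eef_rot: [0.931, -0.364, 0.0, -0.001]
force: [2.6, 3.7, 1.8]
gripper_width: 0.0125
grip_force: 29.2
```

```bash
python3 -c "
from h import *
to([.5825,-.052,.309])
"
```

```text
t 9.12 ee [ 0.5831 -0.0514  0.3094] q [-0.73  0.66  1.09  1.89 -0.69  1.02 -1.66] F [2.6 3.7 1.8] T [ 0.688 -0.668  0.011] w 0.0125 g 29.23584669828415
axes [[0.735, -0.678, 0.001], [-0.678, -0.735, 0.001], [0.0, -0.001, -1.0]]
units [-0.002  0.033  0.016]
```

Call:
jog_arm --pt "0 -0.035 0 0 0" --pt "0 0 -0.005 -5 0" --pt "0 0 -0.01 -10 0" --pt "0 0 -0.01 -10 0" --pt "0 0 -0.01 -10 0" --pt "0 0 0 0 0" --newtons 35

```text
t: 9.88
ee_pos: [0.5832, -0.0516, 0.3103]
eef_rot: [0.998, -0.068, 0.0, -0.0]
force: [1.8, 2.5, 1.6]
gripper_width: 0.0119
grip_force: 34.2
```

```bash
python3 -c "
from h import *
to([.5828,-.0517,.309])
"
```

```text
t 9.88 ee [ 0.5832 -0.0516  0.3103] q [-0.64  0.58  0.93  1.89 -0.56  0.96 -1.16] F [1.8 2.5 1.6] T [ 0.47  -0.413 -0.034] w 0.0119 g 34.2432975769043
axes [[0.991, -0.136, 0.001], [-0.136, -0.991, 0.001], [0.001, -0.001, -1.0]]
units [-0.014  0.007  0.052]
```

Call:
jog_arm --pt "0 0 -0.01 -10 0" --pt "0 0 -0.011 -10 0" --pt "0 0 -0.01 -10 0" --pt "0 0 -0.011 -10 0" --pt "0 0 -0.01 -10 0" --pt "0 0 -0.011 -10 0" --pt "0 0 -0.01 -10 0" --pt "0 0 -0.011 -10 0" --pt "0 0 -0.01 -10 0" --pt "0 0 -0.011 -10 0" --pt "0 0 0 0 0"

```text
t: 11.25
ee_pos: [0.5834, -0.0518, 0.3127]
eef_rot: [0.695, 0.719, 0.0, 0.0]
force: [2.7, 1.6, 1.6]
gripper_width: 0.0123
grip_force: 34.3
```

```bash
python3 -c "
from h import *
to([.5828,-.0517,.309])
"
```

```text
t 11.25 ee [ 0.5834 -0.0518  0.3127] q [-0.34  0.45  0.48  1.87 -0.26  0.89  0.29] F [2.7 1.6 1.6] T [ 0.379 -0.582  0.052] w 0.0123 g 34.338364005088806
axes [[-0.035, 0.999, 0.001], [0.999, 0.035, -0.0], [-0.0, 0.001, -1.0]]
units [ 0.004 -0.025  0.147]
```

Call:
jog_arm --pt "0 0 -0.01 -10 0" --pt "0 0 -0.011 -10 0" --pt "0 0 -0.01 -10 0" --pt "0 0 -0.011 -10 0" --pt "0 0 -0.01 -10 0" --pt "0 0 0 0 0"

```text
t: 12.0
ee_pos: [0.5836, -0.0517, 0.314]
eef_rot: [0.326, 0.945, 0.0, 0.001]
force: [3.8, 1.9, 1.6]
gripper_width: 0.012
grip_force: 34.4
```

```bash
python3 -c "
from h import *
to([.5828,-.0517,.309])
"
```

```text
t 12.0 ee [ 0.5836 -0.0517  0.314 ] q [-0.19  0.42  0.26  1.86 -0.14  0.88  1.05] F [3.8 1.9 1.6] T [ 0.383 -0.724  0.036] w 0.012 g 34.35586988925934
axes [[-0.787, 0.616, 0.001], [0.616, 0.787, -0.0], [-0.001, 0.001, -1.0]]
units [ 0.024 -0.021  0.2  ]
```

Call:
jog_arm --pt "0 0 -0.011 -10 0" --pt "0 0 -0.01 -10 0" --pt "0 0 0 0 0"

```text
t: 12.38
ee_pos: [0.5836, -0.0516, 0.3145]
eef_rot: [0.157, 0.988, 0.0, 0.001]
force: [4.4, 2.6, 2.0]
gripper_width: 0.0122
grip_force: 34.3
```

```bash
python3 -c "
from h import *
to([.5828,-.0517,.309])
"
```

```text
t 12.38 ee [ 0.5836 -0.0516  0.3145] q [-0.12  0.42  0.18  1.85 -0.1   0.88  1.36] F [4.4 2.6 2. ] T [ 0.415 -0.883  0.02 ] w 0.0122 g 34.34924840927124
axes [[-0.951, 0.311, 0.001], [0.311, 0.951, -0.0], [-0.001, 0.0, -1.0]]
units [ 0.028 -0.015  0.222]
```

Call:
jog_arm --pt "0 0 -0.01 -10 0" --pt "0 0 0 0 0"

```text
t: 12.62
ee_pos: [0.5836, -0.0515, 0.3148]
eef_rot: [0.071, 0.997, 0.0, 0.001]
force: [4.5, 2.2, 0.9]
gripper_width: 0.012
grip_force: 34.3
```

```bash
python3 -c "
from h import *
to([.5828,-.0517,.309])
"
```

```text
t 12.62 ee [ 0.5836 -0.0515  0.3148] q [-0.09  0.42  0.14  1.85 -0.07  0.88  1.51] F [4.5 2.2 0.9] T [ 0.414 -1.004 -0.184] w 0.012 g 34.343029260635376
axes [[-0.99, 0.142, 0.001], [0.142, 0.99, 0.0], [-0.001, 0.0, -1.0]]
units [ 0.03  -0.011  0.233]
```

Call:
jog_arm --pt "0 0 0 -4 0" --pt "0 0 0 0 0" --pt "0 0 0 0 0"

```text
t: 13.0
ee_pos: [0.5835, -0.0514, 0.3146]
eef_rot: [0.036, 0.999, -0.0, 0.001]
force: [5.0, 0.9, 0.0]
gripper_width: 0.0121
grip_force: 34.3
```

```bash
python3 -c "
from h import *
to([.5828,-.0517,.309])
"
```

```text
t 13.0 ee [ 0.5835 -0.0514  0.3146] q [-0.08  0.42  0.13  1.85 -0.07  0.88  1.58] F [5.  0.9 0. ] T [ 0.263 -1.072  0.034] w 0.0121 g 34.287017583847046
axes [[-0.997, 0.071, 0.001], [0.071, 0.997, -0.001], [-0.001, -0.0, -1.0]]
units [ 0.029 -0.013  0.226]
```

Call:
jog_arm --pt "0 0 -0.005 -5 0" --pt "0 0 -0.005 -5 0"

```text
t: 13.25
ee_pos: [0.5836, -0.0513, 0.3149]
eef_rot: [-0.053, 0.999, -0.0, 0.001]
force: [5.5, 0.5, 0.7]
gripper_width: 0.0119
grip_force: 34.3
```

```bash
python3 -c "
from h import *
to([.5828,-.0517,.309])
"
```

```text
t 13.25 ee [ 0.5836 -0.0513  0.3149] q [-0.05  0.42  0.08  1.85 -0.04  0.88  1.73] F [5.5 0.5 0.7] T [ 0.227 -1.09  -0.07 ] w 0.0119 g 34.28197503089905
axes [[-0.994, -0.106, 0.001], [-0.106, 0.994, -0.001], [-0.001, -0.001, -1.0]]
units [ 0.032 -0.011  0.234]
```

Call:
jog_arm --pt "0 0 0 0 0" --pt "0 0 0 0 0"

```text
t: 13.5
ee_pos: [0.5835, -0.0514, 0.3149]
eef_rot: [-0.052, 0.999, -0.0, 0.001]
force: [5.4, 1.0, 1.3]
gripper_width: 0.0119
grip_force: 34.3
```

```bash
python3 -c "
from h import *
to([.5828,-.0517,.309])
c=imaging.capture('side'); cv2.imwrite('pics/side3.png',c['image'][:,:,::-1])
"
```

```text
t 13.5 ee [ 0.5835 -0.0514  0.3149] q [-0.05  0.42  0.09  1.85 -0.04  0.88  1.73] F [5.4 1.  1.3] T [ 0.308 -1.057  0.031] w 0.0119 g 34.298458099365234
axes [[-0.995, -0.103, 0.001], [-0.103, 0.995, -0.0], [-0.001, -0.001, -1.0]]
units [ 0.031 -0.009  0.235]
```

Call:
jog_arm --pt "0 0 0 -10 0"

```text
t: 13.68
ee_pos: [0.5834, -0.0513, 0.3149]
eef_rot: [-0.14, 0.99, -0.0, 0.0]
force: [-4.2, -1.2, 2.5]
gripper_width: 0.0116
grip_force: 34.4
```

```bash
python3 -c "
from h import *
to([.5828,-.0517,.309])
"
```

```text
t 13.68 ee [ 0.5834 -0.0513  0.3149] q [-0.02  0.42  0.05  1.85 -0.02  0.88  1.89] F [-4.2 -1.2  2.5] T [-0.221  1.102  0.039] w 0.0116 g 34.39282715320587
axes [[-0.961, -0.278, 0.0], [-0.278, 0.961, -0.001], [-0.0, -0.001, -1.0]]
units [ 0.028 -0.008  0.236]
```

Call:
jog_arm --pt "0 0 0 -10 0"

```text
t: 13.8
ee_pos: [0.5829, -0.0517, 0.3146]
eef_rot: [-0.226, 0.974, -0.0, -0.001]
force: [3.8, 1.2, 2.0]
gripper_width: 0.0119
grip_force: 34.4
```

```bash
python3 -c "
from h import *
to([.5828,-.0517,.309])
"
```

```text
t 13.8 ee [ 0.5829 -0.0517  0.3146] q [ 0.01  0.42  0.    1.85 -0.    0.88  2.05] F [3.8 1.2 2. ] T [ 0.048 -0.494 -0.368] w 0.0119 g 34.352644085884094
axes [[-0.897, -0.441, -0.001], [-0.441, 0.897, -0.001], [0.002, -0.0, -1.0]]
units [0.003 0.003 0.225]
```

Call:
jog_arm --pt "0 0 0 0 0" --pt "0 0 0 0 0.3" --pt "0 0 0 0 0.5" --pt "0 0 0 0 0.5" --pt "0 0 -0.5 0 0.5" --pt "0 0 -0.5 0 0.5" --pt "0 0 -0.5 0 0.5" --pt "0 0 -0.6 0 0.5" --pt "0 0 0 0 0.5"

```text
t: 14.92
ee_pos: [0.5836, -0.0514, 0.3694]
eef_rot: [-0.227, 0.974, -0.0, 0.002]
force: [-0.0, 0.6, 0.9]
gripper_width: 0.043
grip_force: 0.0
```

```bash
python3 -c "
from h import *
to([.5828,-.0517,.344])
c=imaging.capture('side')
cv2.imwrite('pics/z4.png',cv2.hconcat([cv2.resize(i[180:260,238:318,::-1],(400,400),interpolation=cv2.INTER_CUBIC) for i in(cv2.cvtColor(cv2.imread('pics/side0.png'),cv2.COLOR_BGR2RGB),c['image'])]))
"
```

```text
t 14.93 ee [ 0.5836 -0.0514  0.3694] q [ 0.01  0.36  0.01  1.79 -0.    0.99  2.05] F [-0.   0.6  0.9] T [ 0.026  0.014 -0.005] w 0.043 g 0.0
axes [[-0.897, -0.442, 0.004], [-0.442, 0.897, 0.0], [-0.003, -0.002, -1.0]]
units [0.037 0.005 1.016]
```

View pics/z4.png

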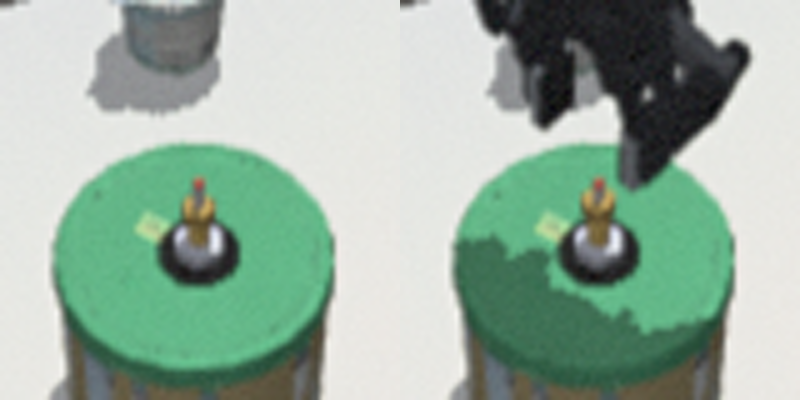

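The comparison shows the nut clearly higher on the stem, at about (598, 200) against (199, 210) in the left half. The pin is still out, with its tip at (598, 184). Next I'll shut the fingers and feel for the pin.

Call:
jog_arm --pt "0 0 0 0 0" --pt "0 0 0 0 0" --pt "0 0 0 0 0" --pt "0 0 0 0 0" --pt "0 0 0.3 0 0" --pt "0 0 0.2 0 0" --pt "0 0 0 0 0" --pt "0 0 0 0 0" --newtons 20

```text
t: 15.98
ee_pos: [0.5832, -0.0514, 0.355]
eef_rot: [-0.227, 0.974, 0.0, 0.0]
force: [-0.7, -0.6, -0.4]
gripper_width: 0.0001
grip_force: 0.0
```

```bash
python3 -c "
from h import *
to([.5833,-.0516,.352])
"
```

```text
t 15.97 ee [ 0.5832 -0.0514  0.355 ] q [ 0.01  0.37  0.    1.81 -0.    0.96  2.05] F [-0.7 -0.6 -0.4] T [ 0.023 -0.029  0.004] w 0.0001 g 0.0
axes [[-0.897, -0.443, 0.0], [-0.443, 0.897, 0.0], [-0.0, 0.0, -1.0]]
units [ 0.001 -0.009  0.12 ]
```

Call:
jog_arm --pt "0 0 0.16 0 0" --pt "0 0 0 0 0"

```text
t: 16.23
ee_pos: [0.5831, -0.0513, 0.3507]
eef_rot: [-0.227, 0.974, 0.0, -0.0]
force: [0.2, -0.3, 1.1]
gripper_width: -0.0002
grip_force: 0.0
```

Call:
jog_arm --pt "0 0 0.06 0 0" --pt "0 0 0 0 0"

```text
t: 16.48
ee_pos: [0.5831, -0.0514, 0.3494]
eef_rot: [-0.227, 0.974, 0.0, -0.0]
force: [0.7, -0.1, -0.4]
gripper_width: 0.0
grip_force: 0.0
```

Call:
jog_arm --pt "0 0 0.06 0 0" --pt "0 0 0 0 0"

```text
t: 16.73
ee_pos: [0.5831, -0.0514, 0.3479]
eef_rot: [-0.227, 0.974, 0.0, -0.0]
force: [0.9, -0.0, 0.2]
gripper_width: 0.0004
grip_force: 0.0
```

Call:
jog_arm --pt "0 0 0.06 0 0" --pt "0 0 0 0 0"

```text
t: 16.98
ee_pos: [0.5833, -0.0513, 0.3467]
eef_rot: [-0.227, 0.974, -0.0, 0.0]
force: [-0.5, 0.1, 2.3]
gripper_width: -0.0003
grip_force: 0.9
```

Call:
jog_arm --pt "0 0 0.04 0 0" --pt "0 0 0 0 0" --pt "0 0 0 0 0"

```text
t: 17.35
ee_pos: [0.5833, -0.0513, 0.3457]
eef_rot: [-0.227, 0.974, -0.0, 0.0]
force: [0.7, -0.2, 2.4]
gripper_width: -0.0001
grip_force: 1.2
```

Call:
jog_arm --pt "0 0 0.04 0 0" --pt "0 0 0 0 0" --pt "0 0 0 0 0"

```text
t: 17.73
ee_pos: [0.5833, -0.0514, 0.3446]
eef_rot: [-0.227, 0.974, -0.0, 0.0]
force: [-0.1, 0.1, 2.3]
gripper_width: 0.0001
grip_force: 1.5
```

Call:
jog_arm --pt "0 0 0.04 0 0" --pt "0 0 0 0 0" --pt "0 0 0 0 0"

```text
t: 18.1
ee_pos: [0.5833, -0.0514, 0.3436]
eef_rot: [-0.227, 0.974, -0.0, 0.0]
force: [-0.6, -0.3, 3.9]
gripper_width: 0.0001
grip_force: 1.7
```

Call:
jog_arm --pt "0 0 0.04 0 0" --pt "0 0 0 0 0" --pt "0 0 0 0 0"

```text
t: 18.48
ee_pos: [0.5833, -0.0514, 0.3426]
eef_rot: [-0.227, 0.974, 0.0, 0.0]
force: [1.1, 0.8, 4.4]
gripper_width: 0.0003
grip_force: 2.0
```

Call:
jog_arm --pt "0 0 0.02 0 0" --pt "0 0 0 0 0" --pt "0 0 0 0 0"

```text
t: 18.85
ee_pos: [0.5832, -0.0514, 0.3421]
eef_rot: [-0.227, 0.974, 0.0, 0.0]
force: [0.6, -0.3, 4.2]
gripper_width: 0.0001
grip_force: 2.1
```

Call:
jog_arm --pt "0 0 0.02 0 0" --pt "0 0 0 0 0" --pt "0 0 0 0 0"

```text
t: 19.23
ee_pos: [0.5832, -0.0514, 0.3416]
eef_rot: [-0.227, 0.974, 0.0, 0.0]
force: [1.0, -0.3, 4.7]
gripper_width: -0.0002
grip_force: 2.3
```

```bash
python3 -c "
from h import *
to([.5833,-.0514,.341])
"
```

```text
t 19.23 ee [ 0.5832 -0.0514  0.3416] q [ 0.01  0.39  0.    1.82 -0.    0.93  2.05] F [ 1.  -0.3  4.7] T [-0.024 -0.071  0.019] w -0.0002 g 2.272871844470501
axes [[-0.897, -0.443, 0.0], [-0.443, 0.897, 0.0], [-0.0, -0.0, -1.0]]
units [-0.002 -0.002  0.023]
```

Call:
jog_arm --pt "0 0 0.01 0 0" --pt "0 0 0 0 0" --pt "0 0 0 0 0"

```text
t: 19.6
ee_pos: [0.5833, -0.0513, 0.3415]
eef_rot: [-0.227, 0.974, -0.0, 0.0]
force: [0.5, -0.2, 5.0]
gripper_width: 0.0001
grip_force: 2.7
```

Call:
jog_arm --pt "0 0 0.01 0 0" --pt "0 0 0 0 0" --pt "0 0 0 0 0"

```text
t: 19.98
ee_pos: [0.5832, -0.0514, 0.3414]
eef_rot: [-0.227, 0.974, 0.0, 0.0]
force: [-0.1, 0.7, 5.7]
gripper_width: 0.0002
grip_force: 3.2
```

Call:
jog_arm --pt "0 0 0.01 0 0" --pt "0 0 0 0 0" --pt "0 0 0 0 0" --pt "0 0 0 0 0" --pt "0 0 0 0 0" --pt "0 0 0 0 0" --pt "0 0 0 0 0" --pt "0 0 0 0 0" --pt "0 0 0 0 0" --pt "0 0 0 0 0" --pt "0 0 0 0 0" --pt "0 0 0 0 0"

```text
t: 21.48
ee_pos: [0.5833, -0.0513, 0.3413]
eef_rot: [-0.227, 0.974, -0.0, 0.0]
force: [-0.2, -0.1, 6.9]
gripper_width: -0.0001
grip_force: 3.7
```

Call:
jog_arm --pt "0 0 0 0 0" --pt "0 0 0 0 0" --pt "0 0 0 0 0" --pt "0 0 0 0 0"

```text
t: 21.98
ee_pos: [0.5833, -0.0514, 0.3413]
eef_rot: [-0.227, 0.974, -0.0, 0.0]
force: [-0.8, 0.4, 7.9]
gripper_width: 0.0001
grip_force: 3.7
```

Call:
jog_arm --pt "0 0 -0.1 0 0" --pt "0 0 -0.2 0 0" --pt "0 0 -0.5 0 0" --pt "0 0 -1 0 0" --pt "0 0 -1 0 0" --pt "0 0 -1 0 0" --pt "0 0 0 0 0" --pt "0 0 0 0 0" --pt "0 0 0 0 0"

```text
t: 23.1
ee_pos: [0.5828, -0.0513, 0.4344]
eef_rot: [-0.227, 0.974, 0.0, -0.001]
force: [-0.8, -0.2, 0.8]
gripper_width: 0.0002
grip_force: 0.0
```

```bash
python3 -c "
from h import *
to([.5833,-.0514,.341])
c=imaging.capture('side')
cv2.imwrite('pics/z5.png',cv2.resize(c['image'][180:260,238:318,::-1],(400,400),interpolation=cv2.INTER_CUBIC))
"
```

```text
t 23.1 ee [ 0.5828 -0.0513  0.4344] q [ 0.01  0.3   0.01  1.72 -0.    1.13  2.05] F [-0.8 -0.2  0.8] T [ 0.024 -0.041  0.013] w 0.0002 g 0.0
axes [[-0.897, -0.443, -0.003], [-0.443, 0.897, 0.0], [0.002, 0.001, -1.0]]
units [-0.025 -0.016  3.736]
```

View pics/z5.png

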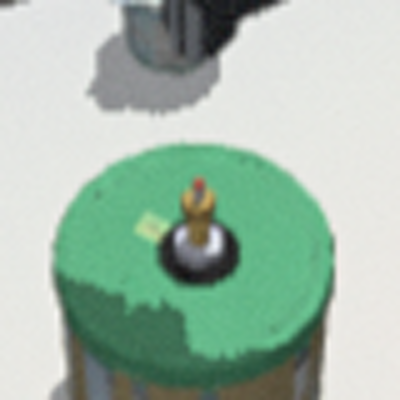

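The pin is sprung back, with its tip at about (199, 184). The nut is still raised at (199, 200), and the gripper is clear of everything.

```bash
python3 -c "
from h import *
print(hand_in())"
```

```text
the job is handed in; nothing more can be done
None
```

I unscrewed the lock nut to its stop, pressed the pin home at about 5–8 N for about 2 s, and let it spring back. The job is handed in (robot clock 23 s); no verdict came back, and I didn't re-check the bystanders, though the arm stayed clear of them.

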